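# Seat a block in the dowelling jig and clamp it

## Task

The pine block has only been started in the dowelling jig: it stands short of the drill-bush block and sits proud of the jig's floor. Push it along until its end butts against the drill-bush block and press it down until you feel that both its ends sit fully home on the floor, and only after that swing the red-handled hold-down clamp over and press it down firmly on the block. Leave the other things on the bench alone.

Things in the scene. Friction and masses are not known exactly. Their poses are not given: they have to be found in the camera images.
- jig: Dowelling jig, fixed on the bench: plywood board 165 mm wide (its y -85 to +80 mm), 215 mm deep (its x -70 to +145 mm); the board's top, the jig's floor, is 18 mm above the bench. Origin: on the bench under the centre of a properly seated block; at yaw 0 x points away from the robot, y left. The block's seat is open at the right (-y): there the bare floor runs on to y = -85 mm.
- stop_face (a point): Foot of the face of the dark wooden drill-bush block, the end stop at the left of the seat: jig 0, +50, 18 mm. The face looks along the jig's -y and is 56 mm wide (x), 36 mm high; the drill-bush block is 26 mm thick.
- fence_face (a point): Foot of the face of the dark wooden fence along the far side of the seat: jig +22.5, 0, 18 mm. Fence 22 mm thick, 14 mm high above the floor, jig y -73 to +63 mm.
- shoe_face (a point): Foot of the face of the white sprung shoe along the near side of the seat: jig about -22.5, -10, 18 mm. Shoe 90 mm long (y), 14 mm thick, 18 mm high above the floor; it presses the block against the fence with about 4 N. Behind it, towards the robot, a dark wooden rail, jig x -66 to -52 mm, 22 mm high.
- block: Brown pine block 100 x 45 x 22 mm between shoe and fence, its x axis along its length, to jig +y. Origin: centre of underside; seated it is at jig 0, 0, 18 mm. Starts 8 to 22 mm right of that, 4 to 10 mm too high, crooked. The shoe's squeeze holds it wherever it is; it slides along or down under 2 to 9 N; pressed at one end the other may stay up. On the floor it stops dead.
- block_left (a point): Middle of the lower edge of the block's left end, the end that must butt against the drill-bush block. Seated: jig 0, +50, 18 mm.
- block_right (a point): Middle of the lower edge of the block's right end, the free end to push on. Seated: jig 0, -50, 18 mm. The block's top is 22 mm above these points. At the start the saw's long wooden rip fence, 68 mm high, stands 50 mm or more to the right of it.
- clamp_arm (a joint): Hold-down clamp, rad: 0 = down, pad just on a seated block; grows as the arm lifts; at 1.57 the arm is upright (limit 1.72). Stiff hinge (0.55 N m): it stays where left, moves under 5 N at its end, 9 N halfway along, and once pressed down on the block keeps pressing. Arm: steel bar 15 mm wide, 11 mm thick, reaching 130 mm from the hinge, at 0 along the jig's -x.
- clamp_hinge (a point): Centre of the clamp's hinge, on the far side of the jig: jig +120, 0, 62 mm. The hinge axis is the jig's y; it lies on the arm's middle line.
- clamp_handle (a point): Outer end of the clamp's red handle (21 mm thick, fixed to the arm), 105 mm from the hinge, at right angles to the arm but leaning 0.1 rad away from it: upright when the clamp is shut, lying low, away from the robot, when open.
- clamp_pad: Round black rubber pad 18 mm across under the arm's end, 120 mm from the hinge, on a thin spindle whose top stands 10 mm above the arm's middle line. Origin: centre of the pad's lower face, 22 mm below the arm's middle line. The rubber gives up to 3 mm (3 N per mm).
- glue_bottle: White glue bottle with red cap, 64 mm across, 192 mm tall, left of the saw blade (which stands 46 mm out of the bench, left of the jig): leave alone. Origin: centre of its underside.
- jar_yellow: Dark jar with yellow lid, 86 mm across, 150 mm tall, behind the jig: leave alone. Origin: centre of its underside.
- pencil: Red pencil 172 mm long lying in front of the jig: leave alone. Origin: its middle.

How it is judged:
On the way:
1. the block butts against the drill-bush block and both its ends sit home on the jig's floor while the clamp is still open (y of block_left in the frame of jig above 0.048 m and z of each of block_left, block_right in the frame of jig below 0.0195 m and value of joint clamp_arm above 0.6 rad), for 0.2 s.
At the end, for the whole second after the job is handed in: Block end within 2 mm of the drill-bush block, both ends within 1.5 mm of the floor and level, clamp within 0.04 rad of shut and pressing on the block with over 1 N, all at rest. The block had to be home while the clamp was still open (over 0.6 rad) (y of block_left in the frame of jig above 0.048 m and z of each of block_left, block_right in the frame of jig below 0.0195 m and angle between block's own z axis and vertical below 0.05 rad and value of joint clamp_arm below 0.04 rad and contact force between clamp_pad and block above 1 N and linear speed of block below 0.01 m/s); the robot touches nothing.
It fails at once if the glue bottle, the jar or the pencil is moved more than 25 mm (distance of any of glue_bottle, jar_yellow, pencil from where it was at the start of the episode above 0.025 m).
It also fails if it takes over 61 s, if anything falls off the work surface, if the arm or the gripper's body presses on something with over 40 N, if the wrist force passes 120 N, or if a joint passes its speed limit or range.

## Robot

A 6-joint arm with a two-finger parallel gripper is mounted at the origin on a cart in front of the work surface, level with it; the furniture and walls round the work are solid. World frame = base frame: x ahead of the robot, y to its left, z up, the work surface at z = 0. Lengths are in m, angles in rad, forces in N, time in s.
With the tool pointing down it reaches from about 0.35 to 0.925 m from the base axis. Payload 6.4 kg.
Tool frame: the origin (TCP) lies on the mounting face of the last link; the fingertips stand 199 mm ahead of it and the grasp point (between the pads) lies 180 mm ahead of it; z points along the fingers, y is the line along which they close (so a half turn about z gives the same grasp; the last joint's range is limited). The gripper opens to 94 mm and grips with 3 to 60 N. Pads are 16 mm wide; open, the fingers measure 119 mm over their backs; the gripper's body (75 mm by 177 mm) begins 78 mm behind the grasp point.
Start: joints at [-1.419, 0.245, 1.558, -0, 1.339, -0.174], TCP at [0.208, -0.616, 0.405] pointing down, gripper open.
Joint ranges: [-3.13, 3.13], [-1.02, 2.26], [0.13, 2.54], [-0.95, 4.09], [0.21, 2.88], [-2.74, 2.74]. Speed limits (rad/s): [2.57, 2.57, 3.14, 3.14, 3.14, 3.14].

## Interface

Orientations are given as a unit quaternion [x, y, z, w].
In Python, from bench import manip gives the robot as it stands.
- The arm moves only by the shell command python3 -m creep 'ROWS' [FORCE]. ROWS is JSON, a list of rows, each a list of 3 entries, a list of its own where there are three numbers: the shift along the world's x, y, z in m, then the turn, a rotation vector about the world's x, y, z in degrees, then the opening, from -1 (shut) to 1 (fully open). In form: [[[tx, ty, tz], [rx, ry, rz], claw], ...]. A call has 1 to 5 rows; each row shifts and turns the commanded pose from where the row before left it; what a row does not reach is not made up. A row lasts 1/10 s, in which the tool goes at most 50 mm and 8.59 degrees, less where a joint would pass 70% of its speed; a pose out of reach is approached as far as the arm can. A call with a gripper value outside its range is refused whole. The fingers move at their own pace and stop on an object; FORCE is the grip in N (left out, the last holds). Time passes only in rows, so rows that do not move let the fingers close. It gives the time, the measured TCP pose, the force, the opening and the grip force at its end, in the units of the state.
- manip.observe(): the state, without advancing time (a new reading comes with each control period).
- manip.snapshot(name): name is "scene" or "top" or "wrist"; returns a dict with "pixels" (420x560x3 uint8, red, green, blue), "z_map" (420x560 float32, m along the optical axis (not along the pixel's ray), 0 where there is no reading), "camera_matrix" (3x3 intrinsics, pixels), "world_from_camera" (4x4, takes a point from camera to world coordinates). Camera axes: x right, y down, z forward; pixel columns grow to the right and rows downward; lengths in m; the calibration is good to about 2 mm. A picture is of the moment at which its call begins.
- manip.finish_job(): hands the job in; it is judged then, once.
Trained networks look in a picture, given as the dict that the camera call returned (one of the last four; its "shot" number tells which), for a name from the list of things; names that differ only in an ending like _2 or _b are one class to them, and where a whole thing is asked for, a point or a joint stands for the part that bears it (a point fixed in the world has none). Each returns a list of dicts, best first, with "score" (0 to 1); they miss things now and then, are a little off and sometimes report something else, mostly with a low value. They report only what shows in the picture. A call takes as long as a camera call.
- manip.trace(picture, name): "mask" (420x560 bool, what is visible of it) and "extent" ([centre column, centre row, width, height] in pixels, round what is visible of it).
- manip.pinpoint(picture, name): "centre" ([column, row] in pixels: a listed point, or the origin of a listed thing).
The state is a dict: "time": time; "joints": joint angles; "joint_vel": joint speeds; "tau": joint torques, N m; "tool_pos": TCP position; "tool_rot": TCP orientation; "force": force on the tool from outside, world axes, zero at the start; "wrist_torque": the same for the moment, N m; "width": finger opening in m; "grasp_force": force on a finger pad.
Only numpy, scipy, OpenCV 4.12 (cv2) and the standard library are available. Lean on these libraries where they do the work, as an engineer would, in place of code of your own. Each camera call takes 0.05 s, during which the arm holds its last target. There are 200 camera calls.

## Working session

There is one attempt and no reset: what is moved stays moved. The work goes in short steps, Python scripts to look and compute and a shell command to move; the robot and the scene stay as the last step left them, time stands still between calls to the robot, and variables do not carry over. Pictures are saved under pics/ and viewed, at most 10 in all, crops included, and the job is handed in when it is done.

```bash
mkdir -p pics; cat > h.py <<'E'
import numpy as np, cv2
from bench import manip
def w(p,c,r,z=None):
    K=p["camera_matrix"];T=np.array(p["world_from_camera"])
    ray=np.linalg.inv(K)@[c,r,1.]
    if z is None:
        d=p["z_map"][int(round(r)),int(round(c))]; return T[:3,:3]@(ray*d)+T[:3,3]
    g=T[:3,:3]@ray; return T[:3,3]+g*(z-T[2,3])/g[2]
def save(p,n): cv2.imwrite("pics/"+n,cv2.cvtColor(p["pixels"],cv2.COLOR_RGB2BGR))
E
python3 - <<'E'
from h import *
np.set_printoptions(precision=4,suppress=True)
s=manip.observe();print(s)
Z={"jig":0,"stop_face":.018,"fence_face":.018,"shoe_face":.018,"block_left":.025,"block_right":.025,"clamp_hinge":.062,"clamp_handle":None,"clamp_pad":None,"glue_bottle":0,"jar_yellow":0,"pencil":.004,"block":.025}
for n in("top","scene"):
    p=manip.snapshot(n);save(p,n+"1.png")
    print(n,np.array(p["world_from_camera"])[:3,3])
    for k,z in Z.items():
        for d in manip.pinpoint(p,k)[:1]:
            c=d["centre"];print(k,round(d["score"],2),np.round(c,1),w(p,*c,z))
E
```

```text
{'time': 0.0, 'joints': array([-1.4191,  0.2458,  1.559 , -0.    ,  1.3387, -0.1741]), 'joint_vel': array([ 0.0014,  0.0008, -0.0007, -0.0009,  0.0006,  0.0005]), 'tau': array([  0.0001, -41.5834, -31.46  ,   0.0685,   0.0332,  -0.0001]), 'tool_pos': array([ 0.208 , -0.6156,  0.4036]), 'tool_rot': array([ 0.9868,  0.1622, -0.    , -0.0009]), 'force': array([ 0.7183, -0.2037, -0.2917]), 'wrist_torque': array([ 0.0055,  0.0081, -0.0257]), 'grasp_force': 0.0, 'width': 0.0940156286606116}
top [0.4135 0.1874 0.999 ]
jig 0.76 [335.6 254.6] [0.5134 0.1264 0.    ]
stop_face 0.76 [315.3 262.3] [0.4974 0.1688 0.018 ]
fence_face 0.74 [332.5 244.7] [0.5319 0.1328 0.018 ]
shoe_face 0.88 [344.9 264.8] [0.4905 0.1098 0.018 ]
block_left 0.92 [319.1 260.4] [0.5004 0.1613 0.025 ]
block_right 0.75 [364.4 243.9] [0.5305 0.0695 0.025 ]
clamp_hinge 0.68 [321.9 193.3] [0.6289 0.1516 0.062 ]
clamp_handle 0.77 [305.8 146.2] [0.7266 0.1799 0.0616]
clamp_pad 0.56 [331.8 190.1] [0.6451 0.1293 0.0174]
glue_bottle 0.67 [214.9 304.3] [0.4199 0.3759 0.    ]
jar_yellow 0.94 [262.9 140.1] [0.7647 0.2708 0.    ]
pencil 0.61 [325.6 333.8] [0.3555 0.1535 0.004 ]
block 0.73 [343.2 252.4] [0.5148 0.1125 0.025 ]
scene [0.224  0.8972 0.5581]
jig 0.57 [311.8 234.3] [0.517  0.1186 0.    ]
stop_face 0.87 [308.9 240.6] [0.5041 0.1699 0.018 ]
fence_face 0.59 [304.7 226.7] [0.5347 0.1211 0.018 ]
shoe_face 0.66 [325.3 224.8] [0.4936 0.0925 0.018 ]
block_left 0.58 [311.8 236.2] [0.5011 0.1606 0.025 ]
block_right 0.64 [316.3 213.4] [0.5281 0.0635 0.025 ]
clamp_hinge 0.88 [263.9 207.3] [0.6283 0.1478 0.062 ]
clamp_handle 0.97 [220.7 208.2] [0.7239 0.1865 0.0562]
clamp_pad 0.48 [273.  160.7] [0.6065 0.1402 0.1823]
glue_bottle 0.8 [306.8 321.3] [0.4214 0.3812 0.    ]
jar_yellow 0.91 [187.5 242.7] [0.7636 0.2734 0.    ]
pencil 0.44 [374.5 258.6] [0.3581 0.1534 0.004 ]
block 0.74 [312.1 222.8] [0.5214 0.108  0.025 ]
```

View pics/top1.png

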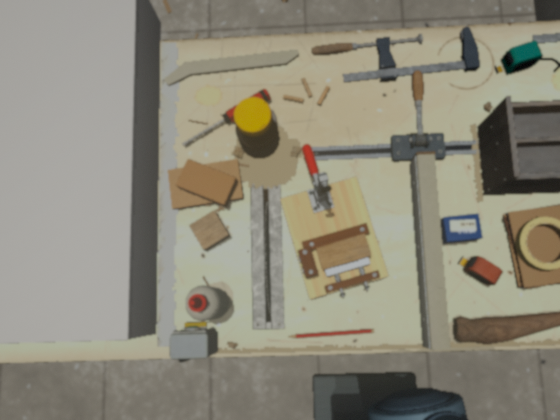

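View pics/scene1.png

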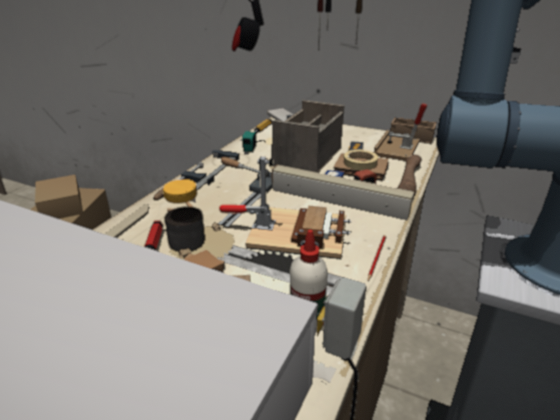

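The scene is clear. In the top view the jig sits around (335,245), with the block at (343,250), the open clamp at (318,190) and the rip fence at (428,250). I'll move over the jig for a close wrist view.

```bash
python3 -m creep '[[[0.015,0.036,0.002],[0,0,0],-1],[[0.015,0.036,0.002],[0,0,0],-1],[[0.015,0.036,0.002],[0,0,0],-1],[[0.015,0.036,0.002],[0,0,0],-1],[[0.015,0.036,0.002],[0,0,0],-1]]' 20
python3 -m creep '[[[0.015,0.036,0.002],[0,0,0],-1],[[0.015,0.036,0.002],[0,0,0],-1],[[0.015,0.036,0.002],[0,0,0],-1],[[0.015,0.036,0.002],[0,0,0],-1],[[0.015,0.036,0.002],[0,0,0],-1]]'
python3 -m creep '[[[0.015,0.036,0.002],[0,0,0],-1],[[0.015,0.036,0.002],[0,0,0],-1],[[0.015,0.036,0.002],[0,0,0],-1],[[0.015,0.036,0.002],[0,0,0],-1],[[0.015,0.036,0.002],[0,0,0],-1]]'
python3 -m creep '[[[0.012,0.020,0.002],[0,0,0],-1],[[0.012,0.020,0.002],[0,0,0],-1],[[0.008,0.01,0.002],[0,0,0],-1],[[0,0,0],[0,0,0],-1],[[0,0,0],[0,0,0],-1]]'
python3 - <<'E'
from h import *
np.set_printoptions(precision=4,suppress=True)
s=manip.observe();print(s["time"],s["tool_pos"],s["tool_rot"],s["force"],s["width"])
Z={"jig":0,"stop_face":.018,"fence_face":.018,"shoe_face":.018,"block_left":.025,"block_right":.025,"clamp_hinge":.062,"clamp_handle":.06,"block":.025}
p=manip.snapshot("wrist");save(p,"wrist1.png");print(np.array(p["world_from_camera"]))
for k,z in Z.items():
    for d in manip.pinpoint(p,k)[:1]:
        c=d["centre"];print(k,round(d["score"],2),np.round(c,1),w(p,*c,z),w(p,*c))
for d in manip.trace(p,"block")[:1]:
    m=d["mask"];v,u=np.nonzero(m);print(d["score"],d["extent"])
    pts=np.array([w(p,a,b) for a,b in zip(u,v)]);print(np.percentile(pts[:,2],[5,25,50,75,95]))
    t=pts[(pts[:,2]>.038)]
    A=np.c_[t[:,:2]-t[:,:2].mean(0),np.ones(len(t))];print("plane",np.linalg.lstsq(A,t[:,2],rcond=None)[0])
    r=cv2.minAreaRect(t[:,:2].astype(np.float32)*1000);print(r,cv2.boxPoints(r))
E
```

```text
time: 1.9
tool_pos: [0.2834, -0.4344, 0.4148]
tool_rot: [0.987, 0.162, 0.0, 0.0]
force: [-0.0, 0.2, 1.0]
width: 0.0574
grasp_force: 0.0
time: 2.4
tool_pos: [0.3583, -0.2543, 0.425]
tool_rot: [0.987, 0.162, 0.0, 0.0]
force: [0.9, 0.3, -0.3]
width: 0.0172
grasp_force: 0.0
time: 2.9
tool_pos: [0.4333, -0.0742, 0.4351]
tool_rot: [0.987, 0.162, 0.0, 0.0]
force: [0.9, -0.4, 0.1]
width: 0.0003
grasp_force: 0.0
time: 3.4
tool_pos: [0.4649, -0.0262, 0.4406]
tool_rot: [0.987, 0.162, -0.0, 0.0]
force: [0.4, 0.3, -0.2]
width: 0.0005
grasp_force: 0.0
3.4 [ 0.4649 -0.0262  0.4406] [ 0.9868  0.1621 -0.0002  0.0001] [ 0.4489  0.2792 -0.2383] 0.0004966235926679171
[[ 0.319  -0.9156 -0.2447  0.5358]
 [-0.9478 -0.3081 -0.0826 -0.0019]
 [ 0.0002  0.2583 -0.9661  0.4195]
 [ 0.      0.      0.      1.    ]]
jig 0.28 [184.9 107.7] [0.5149 0.1183 0.    ] [0.5172 0.1053 0.0454]
stop_face 0.79 [133.4 105. ] [0.4999 0.1695 0.018 ] [0.5023 0.158  0.045 ]
fence_face 0.96 [176.1  88.1] [0.5331 0.1277 0.018 ] [0.5333 0.1186 0.0461]
shoe_face 0.68 [186.  131.6] [0.4904 0.1054 0.018 ] [0.4922 0.1011 0.0342]
block_left 0.88 [139.2 104. ] [0.5037 0.1606 0.025 ] [0.5052 0.1526 0.0443]
block_right 0.57 [230.  110.4] [0.5295 0.0623 0.025 ] [0.5294 0.0633 0.0183]
block 0.83 [185.9 109.6] [0.5145 0.1095 0.025 ] [0.5156 0.1037 0.0456]
0.8 [179.4, 109.2, 96.9, 47.5]
[0.0433 0.0447 0.0457 0.0465 0.0476]
plane [-0.0112 -0.3089  0.0478]
((522.5015869140625, 80.94523620605469), (44.917991638183594, 167.10208129882812), 14.312378883361816) [[480.0851 156.351 ]
 [521.3942  -5.5646]
 [564.918    5.5395]
 [523.6089 167.4551]]
```

View pics/wrist1.png

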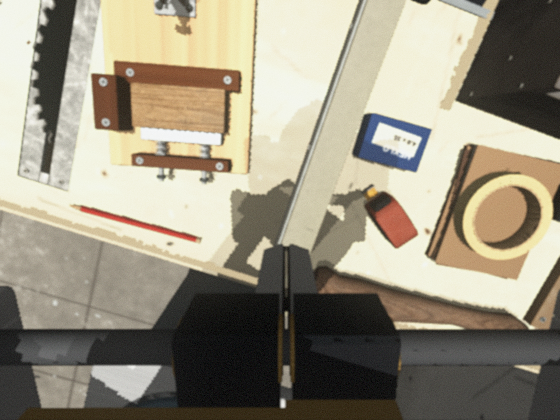

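The wrist view shows the jig clearly: stop block at (105,102), block at (180,108), and the rip fence's foot at about (310,150). I'll move nearer and fit the jig from the depth map.

```bash
python3 -m creep '[[[-0.01,0.03,0],[0,0,0],-1],[[-0.01,0.03,0],[0,0,0],-1],[[-0.01,0.02,0],[0,0,0],-1],[[0,0,0],[0,0,0],-1],[[0,0,0],[0,0,0],-1]]' 20
cat > fit.py <<'E'
from h import *
from scipy.optimize import least_squares
np.set_printoptions(precision=4,suppress=True)
L={"jig":[0,0,0],"stop_face":[0,50,18],"fence_face":[22.5,0,18],"clamp_hinge":[120,0,62]}
def cloud(p):
    K=p["camera_matrix"];T=np.array(p["world_from_camera"]);d=p["z_map"];v,u=np.nonzero(d>0)
    q=np.linalg.inv(K)@np.c_[u,v,np.ones(len(u))].T*d[v,u]
    return (T[:3,:3]@q).T+T[:3,3],u,v
if __name__=="__main__":
    obs=[]
    for n in("wrist","top","scene"):
        p=manip.snapshot(n)
        if n=="wrist": save(p,"wrist2.png");pw=p
        for k,l in L.items():
            for d in manip.pinpoint(p,k)[:1]:
                q=w(p,*d["centre"],l[2]/1000);obs.append((k,q[:2],d["score"]));print(n,k,round(d["score"],2),q)
        for k in("block_left","block_right"):
            for d in manip.pinpoint(p,k)[:1]:print(n,k,round(d["score"],2),w(p,*d["centre"],.024))
        P,u,v=cloud(p)
        b=P[(P[:,2]>.010)&(P[:,2]<.026)&(P[:,0]>.40)&(P[:,0]<.68)&(P[:,1]>.02)&(P[:,1]<.26)]
        im=np.zeros((700,700),np.uint8);ij=((b[:,:2]-[.35,-.05])*1000/1).astype(int);im[ij[:,0],ij[:,1]]=255
        im=cv2.morphologyEx(im,cv2.MORPH_CLOSE,np.ones((7,7)));im=cv2.morphologyEx(im,cv2.MORPH_OPEN,np.ones((15,15)))
        cs=cv2.findContours(im,0,2)[0]
        if cs:
            r=cv2.minAreaRect(max(cs,key=cv2.contourArea));bx=cv2.boxPoints(r)[:,::-1]/1000+[.35,-.05];print(n,"board",r[1],r[2],bx.tolist())
    def f(t):
        c,s=np.cos(t[2]),np.sin(t[2]);R=np.array([[c,-s],[s,c]])
        return np.concatenate([(R@np.array(L[k][:2])/1000+t[:2]-q)*sc*(1 if k!="jig" else .5) for k,q,sc in obs])*1000
    t=least_squares(f,[.515,.12,.28],loss="soft_l1",f_scale=2).x;print("fit",t,np.degrees(t[2]))
E
python3 fit.py
```

```text
time: 4.45
tool_pos: [0.4351, 0.0542, 0.4408]
tool_rot: [0.987, 0.163, 0.0, 0.0]
force: [0.2, 0.1, 0.3]
width: 0.0005
grasp_force: 0.0
wrist stop_face 0.68 [0.5005 0.1724 0.018 ]
wrist fence_face 0.87 [0.534  0.1269 0.018 ]
wrist block_left 0.56 [0.5048 0.1605 0.024 ]
wrist block_right 0.63 [0.5274 0.0599 0.024 ]
wrist board (70.26854705810547, 165.20069885253906) 76.24693298339844 [[0.5739414304494858, 0.05115351527929306], [0.5346669614315033, 0.2116178095340729], [0.6029208660125732, 0.22832329273223878], [0.6421953499317169, 0.06785900592803955]]
top stop_face 0.88 [0.4938 0.1704 0.018 ]
top fence_face 0.68 [0.5348 0.129  0.018 ]
top clamp_hinge 0.87 [0.6266 0.1505 0.062 ]
top block_left 0.6 [0.5054 0.1586 0.024 ]
top block_right 0.74 [0.5328 0.0628 0.024 ]
top board (111.10961151123047, 165.44369506835938) 75.3236083984375 [[0.5652403146028518, 0.049991478025913236], [0.5233235865831375, 0.2100371539592743], [0.6308079123497009, 0.23818777203559877], [0.6727246701717376, 0.07814211845397949]]
scene jig 0.85 [0.5127 0.1193 0.    ]
scene stop_face 0.74 [0.497  0.1731 0.018 ]
scene fence_face 0.76 [0.5393 0.1271 0.018 ]
scene clamp_hinge 0.66 [0.6306 0.1546 0.062 ]
scene block_left 0.93 [0.5061 0.1497 0.024 ]
scene block_right 0.77 [0.5296 0.0534 0.024 ]
scene board (113.16752624511719, 166.59275817871094) 74.35775756835938 [[0.5654213488101959, 0.04763798862695694], [0.5205029755830765, 0.2080608129501343], [0.6294792354106903, 0.23857415914535524], [0.6743976533412933, 0.07815134227275848]]
fit [0.512  0.1222 0.2568] 14.710923904552864
```

View pics/wrist2.png

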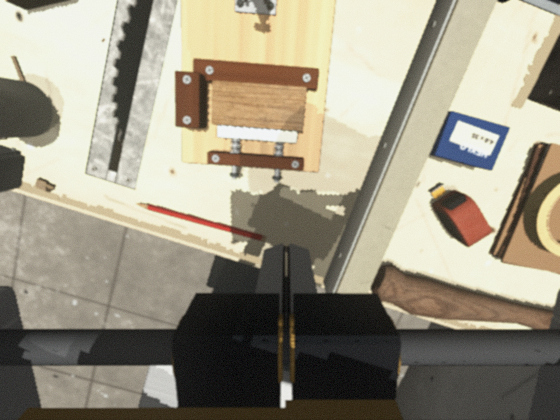

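```bash
python3 -m creep '[[[0.033,-0.0043,0],[0,0,-2],-1],[[0.033,-0.0043,0],[0,0,-2],-1],[[0.032,-0.0043,0],[0,0,0],-1],[[0,0,-0.04],[0,0,0],-1],[[0,0,-0.04],[0,0,0],-1]]' 20
python3 -m creep '[[[0,0,-0.04],[0,0,0],-1],[[0,0,-0.04],[0,0,0],-1],[[0,0,-0.03],[0,0,0],-1],[[0,0,-0.02],[0,0,0],-1],[[0,0,0],[0,0,0],-1]]'
python3 - <<'E'
from fit import *
p=manip.snapshot("wrist");save(p,"wrist3.png")
o=np.array([.5115,.1225]);a=np.radians(14.7);R=np.array([[np.cos(a),-np.sin(a)],[np.sin(a),np.cos(a)]])
for d in("block_left","block_right","fence_face","stop_face"):
    for e in manip.pinpoint(p,d)[:1]:print(d,e["score"],(w(p,*e["centre"],.022)[:2]-o)@R*1000)
s=manip.observe();print((s["tool_pos"][:2]-o)@R*1000,s["force"])
E
```

```text
time: 6.0
tool_pos: [0.5342, 0.041, 0.3607]
tool_rot: [0.992, 0.128, 0.002, 0.0]
force: [0.5, 0.2, -0.3]
width: 0.0005
grasp_force: 0.0
time: 6.5
tool_pos: [0.5316, 0.0415, 0.2274]
tool_rot: [0.992, 0.128, -0.003, -0.001]
force: [0.0, -0.5, -0.0]
width: 0.0005
grasp_force: 0.0
block_left 0.6 [ 1.185  39.2976]
block_right 0.71 [ -0.8978 -62.7893]
[  0.9985 -84.294 ] [-0.3769 -0.1949  0.2072]
```

View pics/wrist3.png

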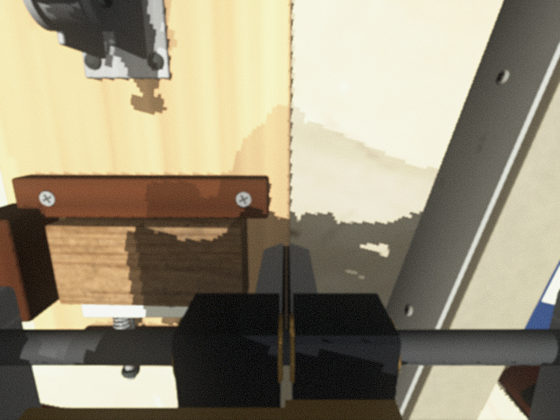

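The closed fingers (tips hidden at about (287,290)) stand about 8 mm right of the block's end at (247,265), with the rip fence clear to the right. Pushing towards the stop now.

```bash
python3 -m creep '[[[-0.0010,0.0038,-0.003],[0,0,0],-1],[[-0.0010,0.0038,0],[0,0,0],-1],[[-0.0010,0.0038,0],[0,0,0],-1],[[-0.0010,0.0038,0],[0,0,0],-1],[[0,0,0],[0,0,0],-1]]'
python3 -m creep '[[[-0.0010,0.0038,0],[0,0,0],-1],[[-0.0010,0.0038,0],[0,0,0],-1],[[0,0,0],[0,0,0],-1]]'
```

```text
time: 7.25
tool_pos: [0.5291, 0.0568, 0.2279]
tool_rot: [0.992, 0.128, 0.0, 0.0]
force: [0.3, -2.7, 0.5]
width: 0.0002
grasp_force: 1.0
time: 7.55
tool_pos: [0.5275, 0.0631, 0.2279]
tool_rot: [0.992, 0.128, 0.001, 0.002]
force: [0.9, -11.5, -0.4]
width: 0.0005
grasp_force: 5.7
```

```bash
python3 -m creep '[[[-0.0005,0.0019,0],[0,0,0],-1],[[0,0,0],[0,0,0],-1]]'
python3 -m creep '[[[-0.0005,0.0019,0],[0,0,0],-1],[[0,0,0],[0,0,0],-1]]'
python3 - <<'E'
from fit import *
o=np.array([.5115,.1225]);a=np.radians(14.7);R=np.array([[np.cos(a),-np.sin(a)],[np.sin(a),np.cos(a)]])
for n in("wrist","top","scene"):
  p=manip.snapshot(n)
  for d in("block_left","block_right","stop_face"):
    for e in manip.pinpoint(p,d)[:1]:print(n,d,e["score"],(w(p,*e["centre"],.022 if d!="stop_face" else .018)[:2]-o)@R*1000)
s=manip.observe();print((s["tool_pos"][:2]-o)@R*1000,s["force"])
E
```

```text
time: 7.75
tool_pos: [0.5273, 0.0639, 0.228]
tool_rot: [0.992, 0.129, 0.001, 0.004]
force: [2.1, -17.9, -2.7]
width: 0.0007
grasp_force: 9.0
time: 7.95
tool_pos: [0.5271, 0.0647, 0.2282]
tool_rot: [0.992, 0.129, 0.001, 0.006]
force: [3.1, -25.6, -2.1]
width: 0.0003
grasp_force: 12.5
wrist block_left 0.71 [ 3.7853 46.1797]
wrist block_right 0.93 [ -2.671  -51.6251]
wrist stop_face 0.63 [23.4115  1.3087]
top block_left 0.91 [ 0.1389 45.1383]
top stop_face 0.63 [-1.983  43.8162]
scene block_left 0.91 [ 4.1679 50.3246]
scene block_right 0.71 [-22.9296  -4.5842]
scene stop_face 0.56 [ 0.6986 50.1617]
[  0.4316 -59.973 ] [  2.0335 -25.0278  -2.6846]
```

The block is butted: force rises to 25 N with hardly any motion. I'll back off, lift, open to 60 mm and move over the block's centre.

```bash
python3 -m creep '[[[0.0025,-0.0097,0],[0,0,0],-1],[[0,0,0.03],[0,0,0],-1],[[0,0,0.02],[0,0,0],0],[[-0.009,0.034,0],[0,0,0],0.277],[[-0.009,0.034,0],[0,0,0],0.277]]'
python3 -m creep '[[[0,0,0],[0,0,0],0.277],[[0,0,0],[0,0,0],0.277],[[0,0,0],[0,0,0],0.277]]'
python3 - <<'E'
from fit import *
o=np.array([.5115,.1225]);a=np.radians(14.7);R=np.array([[np.cos(a),-np.sin(a)],[np.sin(a),np.cos(a)]])
s=manip.observe();print((s["tool_pos"][:2]-o)@R*1000,s["force"])
E
```

```text
time: 9.05
tool_pos: [0.5105, 0.1269, 0.2785]
tool_rot: [0.992, 0.126, 0.001, -0.001]
force: [-0.5, 0.4, -0.3]
width: 0.0208
grasp_force: 0.0
time: 9.35
tool_pos: [0.5106, 0.1259, 0.2775]
tool_rot: [0.992, 0.127, -0.0, -0.0]
force: [0.4, 0.6, -0.7]
width: 0.0451
grasp_force: 0.0
[0.0169 3.4798] [ 0.4275  0.6133 -0.7175]
```

```bash
python3 -m creep '[[[0.0009,-0.0034,-0.01],[0,0,0],0.277],[[0,0,-0.01],[0,0,0],0.277],[[0,0,-0.005],[0,0,0],0.277],[[0,0,0],[0,0,0],0.277]]'
python3 -m creep '[[[0,0,-0.003],[0,0,0],0.277],[[0,0,-0.002],[0,0,0],0.277],[[0,0,-0.002],[0,0,0],0.277],[[0,0,-0.002],[0,0,0],0.277],[[0,0,0],[0,0,0],0.277]]'
python3 -m creep '[[[0,0,-0.002],[0,0,0],0.277],[[0,0,-0.002],[0,0,0],0.277],[[0,0,-0.002],[0,0,0],0.277],[[0,0,0],[0,0,0],0.277]]'
```

```text
time: 9.75
tool_pos: [0.511, 0.1224, 0.251]
tool_rot: [0.992, 0.127, -0.002, -0.0]
force: [-0.3, -0.3, 0.6]
width: 0.0599
grasp_force: 0.0
time: 10.25
tool_pos: [0.5116, 0.1227, 0.2438]
tool_rot: [0.992, 0.128, 0.0, 0.0]
force: [-0.1, -0.1, 1.3]
width: 0.0599
grasp_force: 0.4
time: 10.65
tool_pos: [0.512, 0.1227, 0.2394]
tool_rot: [0.992, 0.128, -0.0, 0.0]
force: [-5.6, -3.2, 14.9]
width: 0.0599
grasp_force: 7.7
```

```bash
python3 -m creep '[[[0,0,-0.002],[0,0,0],0.277],[[0,0,0],[0,0,0],0.277]]'
python3 -m creep '[[[0,0,-0.002],[0,0,0],0.277],[[0,0,0],[0,0,0],0.277]]'
python3 -c "
from h import *
s=manip.observe();print(s['wrist_torque'],s['force'],s['tool_pos'])"
```

```text
time: 10.85
tool_pos: [0.5124, 0.1228, 0.2393]
tool_rot: [0.992, 0.128, -0.001, 0.0]
force: [-12.9, -4.2, 29.3]
width: 0.0599
grasp_force: 14.9
time: 11.05
tool_pos: [0.5127, 0.1229, 0.2391]
tool_rot: [0.992, 0.128, -0.002, 0.0]
force: [-20.2, -4.5, 44.3]
width: 0.0604
grasp_force: 22.1
[-0.85039028  4.02851213 -0.08737339] [-20.18318678  -4.45973876  44.31893501] [0.51270956 0.1228731  0.23914869]
```

Pressing stops dead at tip height 40 mm (a seated block's top) with 44 N. I'll now feel each end separately with the fingers closed.

```bash
python3 -m creep '[[[0,0,0.015],[0,0,0],0],[[0.0045,-0.0174,0],[0,0,0],-1],[[0.0046,-0.0174,0],[0,0,0],-1],[[0,0,0],[0,0,0],-1],[[0,0,0],[0,0,0],-1]]'
python3 -m creep '[[[0,0,-0.003],[0,0,0],-1],[[0,0,-0.003],[0,0,0],-1],[[0,0,-0.002],[0,0,0],-1],[[0,0,0],[0,0,0],-1]]'
python3 -m creep '[[[0,0,-0.002],[0,0,0],-1],[[0,0,-0.002],[0,0,0],-1],[[0,0,-0.002],[0,0,0],-1],[[0,0,0],[0,0,0],-1]]'
```

```text
time: 11.55
tool_pos: [0.5203, 0.0881, 0.2482]
tool_rot: [0.992, 0.127, -0.0, -0.0]
force: [0.2, -0.1, 1.0]
width: 0.0236
grasp_force: 0.0
time: 11.95
tool_pos: [0.5202, 0.0883, 0.24]
tool_rot: [0.992, 0.128, -0.001, -0.0]
force: [1.1, 0.1, 0.7]
width: 0.0006
grasp_force: 0.0
time: 12.35
tool_pos: [0.5215, 0.0883, 0.2392]
tool_rot: [0.992, 0.128, -0.002, -0.0]
force: [-16.7, 0.3, 35.3]
width: 0.0004
grasp_force: 17.4
```

```bash
python3 -m creep '[[[0,0,0.014],[0,0,0],-1],[[-0.0087,0.033,0],[0,0,0],-1],[[-0.0086,0.033,0],[0,0,0],-1],[[0,0,0],[0,0,0],-1],[[0,0,0],[0,0,0],-1]]'
python3 -m creep '[[[0,0,-0.003],[0,0,0],-1],[[0,0,-0.003],[0,0,0],-1],[[0,0,-0.002],[0,0,0],-1],[[0,0,0],[0,0,0],-1]]'
python3 -m creep '[[[0,0,-0.002],[0,0,0],-1],[[0,0,-0.002],[0,0,0],-1],[[0,0,-0.002],[0,0,0],-1],[[0,0,0],[0,0,0],-1]]'
```

```text
time: 12.85
tool_pos: [0.5031, 0.1544, 0.2487]
tool_rot: [0.992, 0.128, 0.0, 0.0]
force: [1.1, 0.9, 0.1]
width: 0.0003
grasp_force: 0.0
time: 13.25
tool_pos: [0.5032, 0.1535, 0.2401]
tool_rot: [0.992, 0.127, -0.001, -0.0]
force: [0.1, -0.7, -0.5]
width: 0.0008
grasp_force: 0.0
time: 13.65
tool_pos: [0.5043, 0.154, 0.2392]
tool_rot: [0.992, 0.128, -0.002, 0.001]
force: [-16.3, -3.1, 34.9]
width: 0.0007
grasp_force: 17.4
```

Both ends stop at exactly the same height, 0.2392, so the block is home and level. Now a confirming push on the right end.

```bash
python3 -m creep '[[[0,0,0.04],[0,0,0],-1],[[0.0093,-0.0355,0],[0,0,0],-1],[[0.0093,-0.0355,0],[0,0,0],-1],[[0.0093,-0.0355,0],[0,0,0],-1],[[0,0,0],[0,0,0],-1]]'
python3 -m creep '[[[0,0,-0.025],[0,0,0],-1],[[0,0,-0.02],[0,0,0],-1],[[-0.0018,0.0068,0],[0,0,0],-1],[[-0.0010,0.0038,0],[0,0,0],-1],[[0,0,0],[0,0,0],-1]]'
python3 -m creep '[[[-0.0010,0.0038,0],[0,0,0],-1],[[-0.0005,0.0019,0],[0,0,0],-1],[[0,0,0],[0,0,0],-1]]'
python3 -m creep '[[[-0.0005,0.0019,0],[0,0,0],-1],[[-0.0005,0.0019,0],[0,0,0],-1],[[0,0,0],[0,0,0],-1]]'
```

```text
time: 14.15
tool_pos: [0.5322, 0.0444, 0.2752]
tool_rot: [0.992, 0.125, 0.001, 0.001]
force: [-0.7, 0.3, 0.2]
width: 0.0003
grasp_force: 0.0
time: 14.65
tool_pos: [0.5286, 0.0591, 0.2307]
tool_rot: [0.992, 0.128, 0.001, 0.0]
force: [0.5, -0.5, 0.6]
width: 0.0005
grasp_force: 0.0
time: 14.95
tool_pos: [0.5274, 0.0637, 0.2306]
tool_rot: [0.992, 0.128, 0.001, 0.001]
force: [0.7, -2.7, 2.2]
width: 0.0003
grasp_force: 1.7
time: 15.25
tool_pos: [0.5271, 0.0658, 0.2312]
tool_rot: [0.992, 0.128, 0.002, 0.003]
force: [0.8, -13.3, 3.7]
width: 0.0002
grasp_force: 5.9
```

```bash
python3 -m creep '[[[-0.0005,0.0019,0],[0,0,0],-1],[[0,0,0],[0,0,0],-1]]'
python3 -m creep '[[[-0.0005,0.0019,0],[0,0,0],-1],[[0,0,0],[0,0,0],-1]]'
python3 -c "
from fit import *
p=manip.snapshot('wrist');i=p['pixels'];cv2.imwrite('pics/w4.png',cv2.cvtColor(cv2.resize(i[150:350,0:300],(750,500)),cv2.COLOR_RGB2BGR))"
```

```text
time: 15.45
tool_pos: [0.5271, 0.0669, 0.2317]
tool_rot: [0.992, 0.129, 0.002, 0.005]
force: [0.8, -17.7, 4.5]
width: 0.0005
grasp_force: 7.9
time: 15.65
tool_pos: [0.527, 0.068, 0.2322]
tool_rot: [0.992, 0.129, 0.003, 0.006]
force: [1.8, -23.3, 6.1]
width: 0.0
grasp_force: 9.9
```

View pics/w4.png

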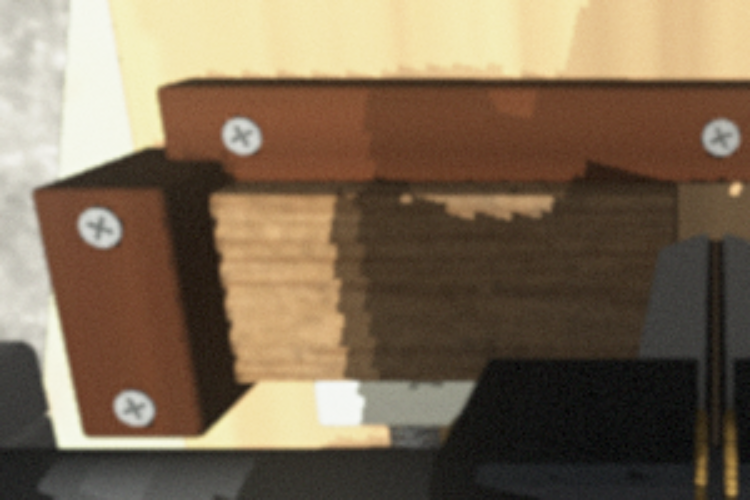

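The dark strip between the stop face (165–200, 190–435) and the block's left edge (x≈215–240) could be shadow or a gap, so I'll measure it.

```bash
cat > gap.py <<'E'
from fit import *
o=np.array([.5115,.1225]);a=np.radians(14.7);R=np.array([[np.cos(a),-np.sin(a)],[np.sin(a),np.cos(a)]])
def run(n="wrist",step=.003):
    p=manip.snapshot(n);P,u,v=cloud(p);Q=np.c_[(P[:,:2]-o)@R,P[:,2]]*1000
    for x0 in(-15,-5,5,15):
        m=(abs(Q[:,0]-x0)<3)&(Q[:,1]>-70)&(Q[:,1]<80);q=Q[m]
        row=[]
        for y in range(36,60,2):
            k=abs(q[:,1]-y)<1
            row.append(round(float(np.median(q[k,2])),1) if k.any() else None)
        print(n,x0,row)
    top=Q[(abs(Q[:,0])<15)&(Q[:,2]>36.5)&(Q[:,2]<44)&(abs(Q[:,1])<70)];print("block top y range",np.percentile(top[:,1],[.5,2,98,99.5]))
    st=Q[(abs(Q[:,0])<25)&(Q[:,2]>50)&(Q[:,2]<59)&(Q[:,1]>40)&(Q[:,1]<90)];print("stop top y",np.percentile(st[:,1],[.5,2,98,99.5]),np.median(st[:,2]))
    return p
if __name__=="__main__":
    run();run("top")
    s=manip.observe();print((s["tool_pos"][:2]-o)@R*1000,s["force"],s["wrist_torque"])
E
python3 gap.py
```

```text
wrist -15 [39.1, 38.9, 38.9, 39.0, 39.0, 39.1, 39.2, 45.2, 51.4, 52.9, 53.0, 53.1]
wrist -5 [39.0, 38.8, 39.0, 38.7, 39.0, 39.0, 39.0, 45.2, 52.2, 52.9, 53.0, 53.2]
wrist 5 [39.1, 39.0, 39.0, 38.8, 39.0, 39.0, 39.0, 45.4, 52.0, 53.1, 53.0, 53.1]
wrist 15 [38.9, 38.9, 39.0, 38.7, 39.0, 39.1, 38.8, 45.1, 52.4, 53.1, 52.9, 52.8]
block top y range [-63.9955 -49.42    50.6554  51.0792]
stop top y [49.9637 50.3278 75.5044 76.1948] 52.93334835553428
top -15 [40.9, 39.5, 42.7, 39.8, 38.4, 40.6, 40.6, 41.0, 52.6, 56.0, 54.1, 52.5]
top -5 [40.7, 39.6, 40.2, 40.4, 42.5, 39.8, 39.5, 38.0, 53.5, 55.7, 54.3, 55.0]
top 5 [40.4, 38.3, 40.5, 41.0, 41.0, 41.6, 42.3, 39.9, 52.6, 53.8, 52.5, 55.0]
top 15 [41.3, 39.2, 40.5, 40.9, 41.6, 39.7, 40.8, 40.8, 54.7, 52.9, 54.5, 53.7]
block top y range [24.9758 25.3974 51.0484 51.3163]
stop top y [52.0645 52.4475 77.3503 77.7788] 54.40917058362699
[  1.1713 -56.6895] [  1.2222 -22.3138   6.5415] [-4.2261 -0.3441  0.0008]
```

Depth shows no gap: the block top runs straight into the stop at y≈50, flat at one height. That push dragged slightly upward, so I'll press both ends once more.

```bash
python3 -m creep '[[[0.0038,-0.0145,0],[0,0,0],-1],[[0,0,0.035],[0,0,0],-1],[[0,0,0.015],[0,0,0],0],[[-0.008,0.0305,0],[0,0,0],0.277],[[-0.008,0.0305,0],[0,0,0],0.277]]'
python3 -m creep '[[[0,0,0],[0,0,0],0.277],[[0,0,0],[0,0,0],0.277],[[0,0,0],[0,0,0],0.277],[[0,0,0],[0,0,0],0.277]]'
python3 gap.py
```

```text
time: 16.3
tool_pos: [0.5127, 0.1183, 0.2805]
tool_rot: [0.992, 0.127, 0.001, -0.0]
force: [0.5, 0.3, -0.1]
width: 0.0208
grasp_force: 0.0
time: 16.7
tool_pos: [0.5129, 0.1172, 0.2796]
tool_rot: [0.992, 0.127, 0.0, -0.0]
force: [-0.3, 0.1, 0.1]
width: 0.053
grasp_force: 0.0
wrist -15 [None, None, None, None, None, 39.7, 39.0, 43.9, 52.8, 53.2, 52.8, 53.0]
wrist -5 [38.6, 38.9, 39.0, 39.0, 39.1, 38.7, 39.1, 43.2, 52.9, 53.0, 52.9, 53.0]
wrist 5 [39.2, 39.3, 39.0, 39.1, 39.3, 38.9, 38.7, 43.9, 53.0, 53.1, 52.8, 52.7]
wrist 15 [200.4, 200.4, 200.5, 200.5, 200.2, 38.8, 39.0, 43.5, 53.0, 52.8, 52.9, 52.9]
block top y range [-48.5279 -46.665   50.2007  50.7844]
stop top y [50.5009 50.718  75.6299 76.1553] 52.97067665370063
top -15 [391.8, 390.0, 388.5, 420.3, 421.4, 421.9, 422.3, 421.7, 422.9, 422.9, 421.6, 399.4]
top -5 [397.3, 382.3, 416.0, 416.5, 417.4, 417.3, 417.3, 417.4, 418.4, 417.6, 391.3, 382.9]
top 5 [392.4, 409.8, 410.7, 410.7, 412.8, 412.2, 412.5, 412.5, 411.9, 395.6, 388.7, 385.6]
top 15 [406.1, 405.7, 406.3, 406.9, 406.7, 407.5, 407.1, 406.5, 391.6, 390.6, 387.2, 383.3]Traceb
[... 329 characters left out ...]
                                               ~~~~~~~~~~~~~^^^^^^^^^^^^^^^^^^^^^^^^^
    return _quantile_unchecked(
        a, q, axis, out, overwrite_input, method, keepdims, weights)
    return _ureduce(a,
                    func=_quantile_ureduce_func,
    ...<5 lines>...
                    overwrite_input=overwrite_input,
                    method=method)
    r = func(a, **kwargs)
    result = _quantile(arr,
                       quantiles=q,
    ...<2 lines>...
                       out=out,
                       weights=wgt)
    slices_having_nans = np.isnan(arr[-1, ...])
                                  ~~~^^^^^^^^^
IndexError: index -1 is out of bounds for axis 0 with size 0
```

```bash
python3 -m creep '[[[-0.001,0.004,-0.015],[0,0,0],0.277],[[0,0,-0.015],[0,0,0],0.277],[[0,0,-0.005],[0,0,0],0.277],[[0,0,-0.003],[0,0,0],0.277],[[0,0,0],[0,0,0],0.277]]'
python3 -m creep '[[[0,0,-0.002],[0,0,0],0.277],[[0,0,-0.002],[0,0,0],0.277],[[0,0,-0.002],[0,0,0],0.277],[[0,0,0],[0,0,0],0.277]]'
python3 -m creep '[[[0,0,0.02],[0,0,0],0.277],[[0,0,0.03],[0,0,0],0],[[0,0,0.03],[0,0,0],-1],[[0,0,0.04],[0,0,0],-1],[[0,0,0.04],[0,0,0],-1]]'
python3 - <<'E'
from gap import *
p=run("wrist");save(p,"w5.png")
p=manip.snapshot("scene");save(p,"s5.png")
P,u,v=cloud(p);Q=np.c_[(P[:,:2]-o)@R,P[:,2]]*1000
m=(Q[:,0]>70)&(Q[:,0]<250)&(abs(Q[:,1])<18)&(Q[:,2]>50)&(Q[:,2]<230)
q=Q[m]
for z in range(50,215,15):
    k=abs(q[:,2]-z)<7.5
    if k.any(): print(z,k.sum(),q[k].min(0),q[k].max(0),np.median(q[k],0))
s=manip.observe();print(s["tool_pos"],(s["tool_pos"][:2]-o)@R*1000)
E
```

```text
time: 17.3
tool_pos: [0.5115, 0.1219, 0.2409]
tool_rot: [0.992, 0.128, -0.001, -0.0]
force: [-0.3, 0.1, 0.7]
width: 0.0604
grasp_force: 0.0
time: 17.7
tool_pos: [0.5126, 0.122, 0.2393]
tool_rot: [0.992, 0.128, -0.0, 0.0]
force: [-11.3, -1.4, 23.9]
width: 0.0602
grasp_force: 12.2
time: 18.2
tool_pos: [0.5113, 0.1219, 0.3972]
tool_rot: [0.992, 0.128, 0.0, 0.0]
force: [0.3, -0.3, 0.7]
width: 0.0313
grasp_force: 0.0
wrist -15 [38.9, 39.4, 38.7, 39.1, 39.2, 39.4, 39.2, 39.8, 52.5, 52.7, 53.2, 52.7]
wrist -5 [38.9, 39.0, 38.8, 38.4, 39.4, 39.2, 39.1, 42.5, 52.5, 52.9, 52.6, 52.8]
wrist 5 [39.3, 39.3, 39.1, 39.2, 38.8, 39.1, 39.4, 40.0, 53.1, 52.9, 53.1, 53.2]
wrist 15 [317.9, 317.8, 38.8, 39.1, 39.0, 38.9, 39.1, 41.1, 52.5, 52.6, 52.8, 53.1]
block top y range [-48.4936 -46.916   49.5989  50.7989]
stop top y [50.6283 50.9483 76.0164 76.3826] 52.97608092160871
50 162 [103.587  -12.6901  50.0541] [228.5487  13.5609  57.4929] [164.8404   7.723   53.6541]
65 227 [107.8141 -14.8157  57.5161] [225.2146  15.4965  72.3639] [155.5634   3.5116  61.8039]
80 34 [113.6917  -8.4819  72.8895] [123.7295   8.6091  87.4822] [118.2768   5.4015  79.8564]
95 34 [113.6963  -9.3105  87.6714] [123.0226   8.7523 101.6183] [115.8513   4.8098  95.2917]
110 30 [113.3578   0.641  103.1398] [122.9523   8.3761 116.6342] [117.7537   5.6577 110.6319]
125 34 [113.4242   0.4488 118.6022] [125.0268   8.8283 132.4529] [117.8219   5.1706 125.2078]
140 34 [113.3239   0.6738 132.6367] [124.7443   8.8988 147.3617] [118.4333   5.2654 139.4618]
155 38 [113.0731  -0.2868 147.5141] [123.8958   8.7356 162.0491] [118.073    5.4253 155.1991]
170 48 [ 97.5836  -1.4208 163.0827] [125.8163   9.1833 177.349 ] [118.081    5.7724 170.9135]
185 101 [ 95.9137  -8.5996 177.5701] [128.7108  11.5918 192.0709] [113.1145   4.0384 184.735 ]
[0.5131 0.122  0.4028] [ 1.3884 -0.8924]
```

View pics/s5.png

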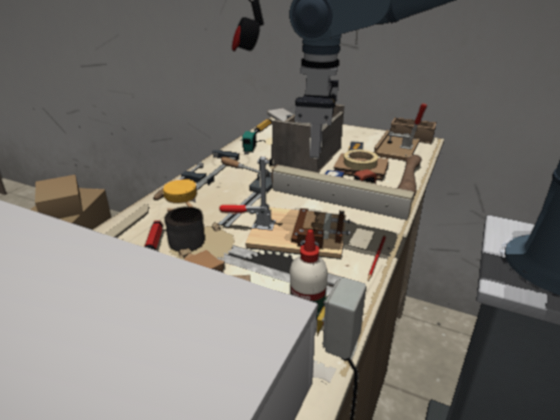

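The block is home and the clamp is still upright (scene view: arm at (264,190), red handle at (233,208)). Now I'll take the closed fingers over and behind the clamp arm.

```bash
python3 -m creep '[[[0,0,0.035],[0,0,0],-1],[[0.036,0.0095,0],[0,0,0],-1],[[0.036,0.0095,0],[0,0,0],-1],[[0.036,0.0095,0],[0,0,0],-1],[[0.036,0.0095,0],[0,0,0],-1]]'
python3 -m creep '[[[0,0,0],[0,0,0],-1],[[0,0,-0.03],[0,0,0],-1],[[0,0,-0.03],[0,0,0],-1],[[0,0,-0.015],[0,0,0],-1],[[0,0,0],[0,0,0],-1]]'
python3 - <<'E'
from gap import *
s=manip.observe();print(s["tool_pos"],(s["tool_pos"][:2]-o)@R*1000,s["force"])
E
```

```text
time: 18.8
tool_pos: [0.6569, 0.1603, 0.4299]
tool_rot: [0.992, 0.128, -0.0, -0.0]
force: [0.9, 0.2, 0.3]
width: 0.0005
grasp_force: 0.0
time: 19.3
tool_pos: [0.6545, 0.1597, 0.3525]
tool_rot: [0.992, 0.128, -0.003, -0.0]
force: [0.6, 0.5, -0.4]
width: 0.0007
grasp_force: 0.0
[0.6545 0.1597 0.3525] [147.7568  -0.2907] [ 0.5794  0.504  -0.401 ]
```

```bash
python3 -m creep '[[[-0.0135,-0.0036,0],[0,0,0],-1],[[-0.0116,-0.0030,0],[0,0,0],-1],[[-0.0126,-0.0033,-0.002],[0,0,0],-1],[[-0.0116,-0.0030,-0.003],[0,0,0],-1],[[-0.0116,-0.0030,-0.005],[0,0,0],-1]]'
python3 -m creep '[[[-0.0101,-0.0027,-0.0065],[0,0,0],-1],[[-0.0097,-0.0025,-0.0075],[0,0,0],-1],[[-0.0082,-0.0021,-0.009],[0,0,0],-1],[[-0.0072,-0.0019,-0.010],[0,0,0],-1],[[0,0,0],[0,0,0],-1]]'
python3 - <<'E'
from gap import *
s=manip.observe();print((s["tool_pos"][:2]-o)@R*1000,s["tool_pos"][2],s["force"])
p=manip.snapshot("wrist");save(p,"w6.png")
p=manip.snapshot("scene");
for k in("clamp_handle","clamp_pad"):
    for e in manip.pinpoint(p,k)[:1]:print(k,e["score"],e["centre"],w(p,*e["centre"]))
E
```

```text
time: 19.8
tool_pos: [0.5958, 0.1441, 0.3495]
tool_rot: [0.992, 0.127, 0.006, -0.0]
force: [5.9, 2.5, -0.2]
width: 0.0004
grasp_force: 3.0
time: 20.3
tool_pos: [0.5598, 0.1347, 0.315]
tool_rot: [0.992, 0.128, 0.002, 0.0]
force: [-0.6, -0.4, 2.9]
width: 0.0005
grasp_force: 1.0
[49.83   -0.4751] 0.3149842761115929 [-0.6416 -0.4316  2.8716]
clamp_handle 0.6 [231.0, 172.2] [ 0.8744 -0.0989 -0.0028]
clamp_pad 0.58 [309.8, 241.0] [0.4204 0.3833 0.1761]
```

View pics/w6.png

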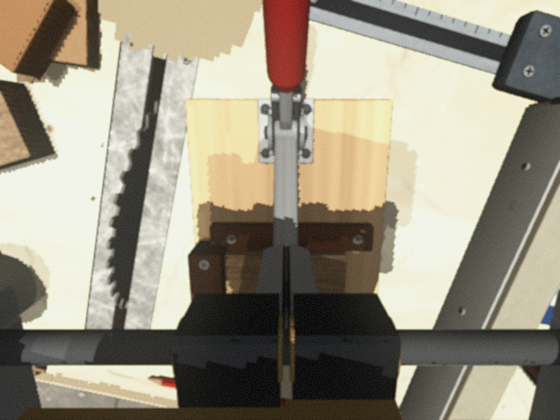

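The clamp arm (column 285, rows 90–250) lies centred under the fingers and is about 30° from shut, with the red handle rising at (285,50). I'll follow it down.

```bash
python3 -m creep '[[[-0.0058,-0.0015,-0.011],[0,0,0],-1],[[-0.0048,-0.0013,-0.0115],[0,0,0],-1],[[-0.0029,-0.0008,-0.010],[0,0,0],-1],[[-0.001,0,-0.006],[0,0,0],-1],[[0,0,0],[0,0,0],-1]]'
python3 -m creep '[[[0,0,-0.004],[0,0,0],-1],[[0,0,-0.003],[0,0,0],-1],[[0,0,-0.002],[0,0,0],-1],[[0,0,0],[0,0,0],-1]]'
```

```text
time: 21.0
tool_pos: [0.5453, 0.1311, 0.2739]
tool_rot: [0.992, 0.128, -0.0, -0.0]
force: [1.0, 0.6, 1.9]
width: 0.0005
grasp_force: 0.9
time: 21.4
tool_pos: [0.545, 0.1311, 0.2659]
tool_rot: [0.992, 0.128, -0.001, 0.0]
force: [-3.9, -2.1, 9.9]
width: 0.0003
grasp_force: 4.8
```

```bash
python3 -m creep '[[[0,0,-0.002],[0,0,0],-1],[[0,0,-0.002],[0,0,0],-1],[[0,0,0],[0,0,0],-1]]'
python3 -m creep '[[[0,0,-0.002],[0,0,0],-1],[[0,0,0],[0,0,0],-1]]'
```

```text
time: 21.7
tool_pos: [0.5454, 0.1312, 0.2645]
tool_rot: [0.992, 0.128, -0.002, 0.0]
force: [-11.8, -3.1, 26.7]
width: 0.0007
grasp_force: 13.7
time: 21.9
tool_pos: [0.5457, 0.1313, 0.2644]
tool_rot: [0.992, 0.128, -0.002, 0.0]
force: [-18.0, -3.9, 38.1]
width: -0.0002
grasp_force: 19.6
```

The pad has bottomed out firmly at 38 N. I'll lift off and check.

```bash
python3 -m creep '[[[0,0,0.01],[0,0,0],-1],[[0,0,0.03],[0,0,0],-1],[[0,0,0.04],[0,0,0],-1],[[0,0,0.04],[0,0,0],-1],[[0,0,0.04],[0,0,0],-1]]'
python3 -m creep '[[[-0.02,-0.03,0.01],[0,0,0],-1],[[-0.02,-0.03,0],[0,0,0],-1],[[0,0,0],[0,0,0],-1],[[0,0,0],[0,0,0],-1]]'
python3 - <<'E'
from gap import *
s=manip.observe();print(s["tool_pos"],s["force"])
p=run("wrist");save(p,"w7.png")
P,u,v=cloud(p);Q=np.c_[(P[:,:2]-o)@R,P[:,2]]*1000
for x in range(0,90,10):
    k=(abs(Q[:,0]-x)<4)&(abs(Q[:,1])<5)&(Q[:,2]<120);print(x,np.round(np.median(Q[k,2]),1))
for y in(-45,-35,-25,-15,15,25,35,45):
    k=(abs(Q[:,0])<12)&(abs(Q[:,1]-y)<3);print("top",y,np.round(np.median(Q[k,2]),1))
E
```

```text
time: 22.4
tool_pos: [0.5443, 0.1313, 0.4193]
tool_rot: [0.992, 0.128, -0.002, -0.0]
force: [0.5, 0.5, 0.7]
width: 0.0007
grasp_force: 0.0
time: 22.8
tool_pos: [0.5046, 0.0711, 0.4282]
tool_rot: [0.992, 0.127, -0.001, -0.001]
force: [-0.0, -0.2, -0.2]
width: 0.0004
grasp_force: 0.0
[0.5046 0.0711 0.4282] [-0.004  -0.2152 -0.1626]
wrist -15 [38.5, 39.2, 39.0, 38.9, 38.9, 38.5, 39.2, 43.8, 53.0, 53.1, 53.4, 53.2]
wrist -5 [39.3, 38.7, 38.9, 38.9, 38.9, 38.7, 38.8, 43.3, 52.1, 52.7, 52.7, 53.1]
wrist 5 [38.9, 39.0, 39.1, 39.0, 38.5, 38.6, 38.6, 42.5, 52.7, 52.9, 53.1, 53.3]
wrist 15 [38.8, 39.2, 39.1, 38.7, 39.4, 39.0, 38.6, 43.5, 52.1, 53.0, 52.5, 53.0]
block top y range [-48.365  -47.2555  50.5436  50.9145]
stop top y [50.5598 50.8207 75.8002 76.3903] 53.01507129329358
0 72.7
10 67.6
20 66.9
30 65.6
40 65.6
50 65.6
60 65.7
70 65.9
80 65.9
top -45 348.5
top -35 349.2
top -25 349.3
top -15 342.7
top 15 341.8
top 25 329.9
top 35 39.1
top 45 38.8
```

View pics/w7.png

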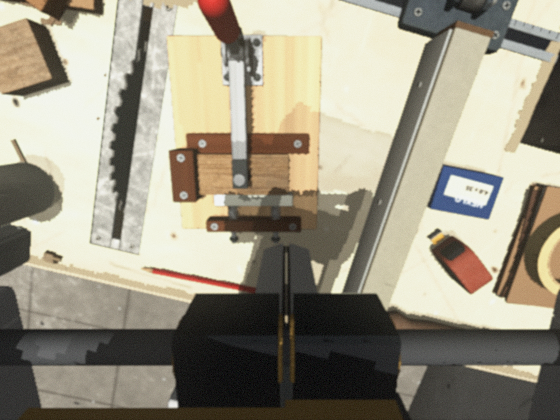

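The clamp (pad end at (240,180)) is shut on the block. Its arm is level and slightly below the just-touching height, and the block's left end is against the stop at about (193,173). Handing in.

```bash
python3 -c "
from bench import manip
print(manip.finish_job())"
```

```text
the job is handed in; nothing more can be done
None
```

I pushed the block against the drill-bush block and pressed it down until both ends stopped at the same height, then shut the clamp and pressed it to 38 N. I handed the job in at about 23 s; the hand-in returned no verdict.

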